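# Raise the draught shield's window to the marker

### The job

Open the draught shield: with the fingertips, push its counterweighted sliding window up from beneath the lip until the lip is level with the pointer of the marker clip on the right-hand rail, then leave it standing there and draw the hand back. Only push: do not pinch the lip, and leave the marker clip and the loose parts lying about where they are.

Things in the scene. Friction and masses are not known exactly. Their poses are not given: they have to be found in the camera images.
- shield: grey sheet-metal draught shield fixed to the worktop, 220 mm deep, 360 mm wide over its counterweight guides, 310 mm high; a flange and a magnetic stand are inside. Origin: centre of the underside; x points from its front to its back, y left, z up; yaw varies. Two aluminium rails, centred 142 mm either side of the middle, rise from the front sill at 50 deg above level, up and away from the robot
- shield_foot (a point): foot of the shield's vertical front sill, middle of its width, on the worktop; axes as the shield. The sill is 68 mm high, its face in the plane x = 0 here. In front of sill and window there is only air, and loose parts up to 14 mm high on the worktop
- sash (a joint): how far the window has slid up its rails, in m along the slope: 0 shut, 0.14 wide open. Clear pane 262 mm wide and 150 mm long in an aluminium frame. Counterweighted: it stays where it is left, and takes about 2 to 6 N along the slope to move either way
- lip_middle (a point): middle of the flat underside of the lip, an aluminium bar along the window's lower edge: 220 mm long, 10 mm thick along the slope, standing 37 mm out square from the pane's mid-plane (towards the robot and up, 40 deg above level); this point is 20 mm out. z axis up the slope (the way the window slides), x square into the pane, y left along the lip. 88 mm above the worktop when shut
- lip_right_end (a point): middle of the right-hand end of the lip, half-way through its thickness, 20 mm out from the pane; axes as lip_middle
- pointer_tip (a point): tip of the dark triangular pointer of the marker clip (30 x 16 x 16 mm block with a small thumbscrew) on the right-hand rail, at a different height each start. The pointer faces left to the end of the lip. z axis up the slope; the lip is level with it when lip_right_end has z = 0 in this frame (5 mm left of the tip)
- clip (a joint): where the marker clip stands on the rail, in m along the slope: the lip is level with the pointer when joint sash has the same value
- bearing: loose steel ball bearing lying flat in front of the shield, 42 mm across, 12 mm high; origin at the centre of its underside
- spur_gear: loose toothed gear wheel lying flat in front of the shield, 52 mm across, 14 mm high; origin at the centre of its underside
- ring_gauge: loose steel ring with a knurled rim lying flat near the left front, 62 mm across, 22 mm high; origin at the centre of its underside

How it is judged:
On the way:
1. the fingers push against the underside of the lip and the window is on its way up (contact force between sash_c5 and the fingers above 0.5 N and velocity of joint sash above 0.004 m/s), for 0.1 s.
At the end, for the whole second after the job is handed in: the middle of the lip's thickness is within 8 mm of the pointer along the slope, the window is at rest, the clip has stayed within 5 mm and the bearing, the gear and the ring gauge within 30 mm of where they stood (z of lip_right_end in the frame of pointer_tip between -0.008 and 0.008 m and velocity of joint sash between -0.003 and 0.003 m/s and distance of pointer_tip from where it was at the start of the episode below 0.005 m and distance of each of bearing, spur_gear, ring_gauge from where it was at the start of the episode below 0.03 m); the robot touches nothing.
It fails at once if the lip is pinched between the fingers (contact force between each of sash_c5, sash_c6 and the fingers above 1 N).
It fails at once if the marker clip is shifted (distance of pointer_tip from where it was at the start of the episode above 0.005 m).
It fails at once if a loose part is lifted or pushed away (distance of any of bearing, spur_gear, ring_gauge from where it was at the start of the episode above 0.03 m).
It also fails if it takes over 38 s, if anything falls off the work surface, if the arm or the gripper's body presses on something with over 40 N, if the wrist force passes 120 N, or if a joint passes its speed limit or range.

### The arm

A 6-joint arm with a two-finger parallel gripper is mounted at the origin on a cart in front of the work surface, level with it; the furniture and walls round the work are solid. World frame = base frame: x ahead of the robot, y to its left, z up, the work surface at z = 0. Lengths are in m, angles in rad, forces in N, time in s.
With the tool pointing down it reaches from about 0.275 to 0.825 m from the base axis. Payload 4.9 kg.
Tool frame: the origin (TCP) lies midway between the tips of the shut fingers; the grasp point (between the pads) lies 19 mm behind it (bot.grip_depth is the distance from the TCP to the grasp point, in m); z points along the fingers, y is the line along which they close (so a half turn about z gives the same grasp; the last joint's range is limited). The gripper opens to 85 mm and grips with 20 to 120 N. Pads are 22 mm wide; open, the fingers measure 114 mm over their backs; the gripper's body (76 mm by 85 mm) begins 54 mm behind the grasp point. The pads swing forward as they close: fully open they stand 13 mm farther back than shut.
Start: joints at [-1.237, 0.326, -0.193, 1.052, 0, 1.437], TCP at [0.248, -0.491, 0.231] pointing down, gripper open.
Joint ranges: [-2.65, 2.65], [-0.97, 1.79], [-1.3, 1.35], [-1.93, 2.1], [-1.47, 1.37], [-3.14, 3.14]. Speed limits (rad/s): [2.57, 2.57, 3.14, 3.14, 3.14, 3.14].

### API

Orientations are given as a unit quaternion [w, x, y, z].
In Python, from cell import bot gives the robot as it stands. Calls block until the motion is done:
- bot.move_pose(position, orientation): joint-space move of the TCP to a pose.
- bot.move_linear(position, speed=0.15, rotation=None, until_force=None): straight line of the TCP; rotation=None keeps the orientation; speed is the mean speed in m/s. With until_force (N) it stops when the force on the tool has changed by that much, and returns True; else False.
- bot.goto_joints(angles): joint-space move.
- bot.set_gripper(opening, grasp_force=None): opening from 0.0 (shut) to 1.0 (fully open); grasp_force is the grip in N (None keeps the last); returns when the fingers have stopped.
- bot.wait(seconds).
- bot.solve_ik(position, orientation): joint angles nearest the present ones, or None.
- bot.camera(name): name is "scene" or "top"; returns the picture (384x512x3 uint8, red, green, blue); there is no depth.
- bot.calibration(name): a dict with "mtx" (3x3 intrinsics, pixels), "extrinsics" (4x4, takes a point from world to camera coordinates). Camera axes: x right, y down, z forward; pixel columns grow to the right and rows downward; lengths in m; the calibration is good to about 2 mm. A picture is of the moment at which its call begins. calibration takes no time and is no camera call.
A pose or a line that the arm cannot do raises bot.PlanningError and nothing moves.
- bot.close_job(): hands the job in; it is judged then, once.
Trained networks look in the newest picture that a camera, given by its name, has taken for a name from the list of things; names that differ only in an ending like _2 or _b are one class to them, and where a whole thing is asked for, a point or a joint stands for the part that bears it (a point fixed in the world has none). Each returns a list of dicts, best first, with "confidence" (0 to 1); they miss things now and then, are a little off and sometimes report something else, mostly with a low value. They report only what shows in the picture. A call takes as long as a camera call.
- bot.search_frame(camera, thing): "bbox" ([left, top, width, height] in pixels, round what is visible of it).
Readings, each from a call of its own:
- bot.read_clock(): time.
- bot.read_joint_positions(): joint angles.
- bot.read_joint_vel(): joint speeds.
- bot.read_joint_efforts(): joint torques, N m.
- bot.read_position(): TCP position.
- bot.read_tool_rot(): TCP orientation.
- bot.read_ft_force(): force on the tool from outside, world axes, zero at the start.
- bot.read_moment(): the same for the moment, N m.
- bot.read_gripper_width(): opening from 0.0 (shut) to 1.0 (fully open).
- bot.read_finger_force(): force on a finger pad.
Only numpy, scipy, OpenCV 4.12 (cv2) and the standard library are available. Lean on these libraries where they do the work, as an engineer would, in place of code of your own. Each camera call takes 0.05 s, during which the arm holds its last target. There are 200 camera calls.

## Working session

There is one attempt and no reset: what is moved stays moved. The work goes in short steps, each a Python script; the robot and the scene stay as the last script left them, time stands still between calls to the robot, and variables do not carry over. Pictures are saved under pics/ and viewed, at most 10 in all, crops included, and the job is handed in when it is done.

```bash
mkdir -p pics
python3 - <<'E'
from cell import bot
import cv2,numpy as np
np.set_printoptions(precision=4,suppress=True)
for c in("scene","top"):
    im=bot.camera(c); cv2.imwrite(f"pics/{c}0.png",cv2.resize(im[:,:,::-1],(768,576),interpolation=cv2.INTER_CUBIC))
    k=bot.calibration(c); print(c,k["mtx"],k["extrinsics"])
    for t in("shield","sash","lip_middle","clip","bearing","spur_gear","ring_gauge"):
        print(t,[(np.round(d["bbox"],1),round(d["confidence"],2)) for d in bot.search_frame(c,t)[:2]])
print(bot.read_clock())
E
```

```text
scene [[433.6485   0.     255.4827]
 [  0.     433.6485 189.5903]
 [  0.       0.       1.    ]] [[-0.6563 -0.7542 -0.0214  0.3983]
 [-0.4224  0.3907 -0.8179  0.2789]
 [ 0.6252 -0.5277 -0.575   0.7252]
 [ 0.      0.      0.      1.    ]]
shield [(array([129.6,  53. , 169. , 183.7]), 0.68), (array([212.2, 285.7,  32.3,  32.8]), 0.29)]
sash [(array([189.5, 106.4, 103.8,  97.8]), 0.79)]
lip_middle [(array([185.9, 109. , 107.9,  95.9]), 0.7)]
clip [(array([270.9, 119.3,   9.9,   3.2]), 0.39)]
bearing [(array([252.5, 228. ,  22.3,  14.1]), 0.56)]
spur_gear [(array([288.2, 189. ,  22.5,  14.5]), 0.57)]
ring_gauge [(array([210.3, 285.4,  31.3,  36.8]), 0.86)]
top [[420.1899   0.     256.6286]
 [  0.     420.1899 190.5903]
 [  0.       0.       1.    ]] [[-0.0023 -0.9998  0.0195  0.0398]
 [-0.9873 -0.0008 -0.159   0.5565]
 [ 0.159  -0.0196 -0.9871  0.8858]
 [ 0.      0.      0.      1.    ]]
shield [(array([146.3,  22.5, 209.9, 179.1]), 0.85), (array([323. , 128.9,  22. ,  10.8]), 0.38)]
sash [(array([189.8, 106.1, 139.6,  93.6]), 0.85), (array([325.3, 127.6,  21. ,  11.4]), 0.42)]
lip_middle [(array([194.3, 103.6, 134.3,  94.3]), 0.92)]
clip [(array([324.8, 130.6,  16.9,   9.5]), 0.69)]
bearing [(array([229.3, 209.5,  17.7,  18.5]), 0.73)]
spur_gear [(array([298.6, 194.8,  21.8,  23.9]), 0.93)]
ring_gauge [(array([298.1, 196.1,  23.4,  21.6]), 0.25)]
0.8
```

View pics/top0.png

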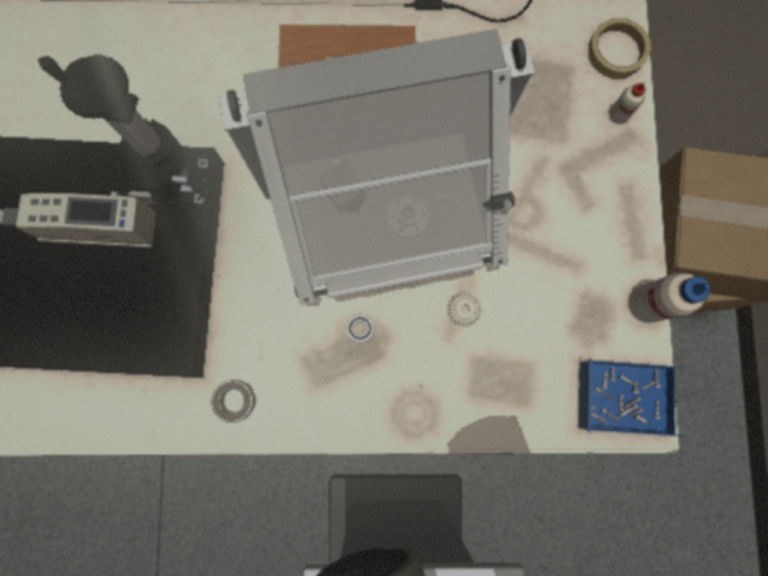

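View pics/scene0.png

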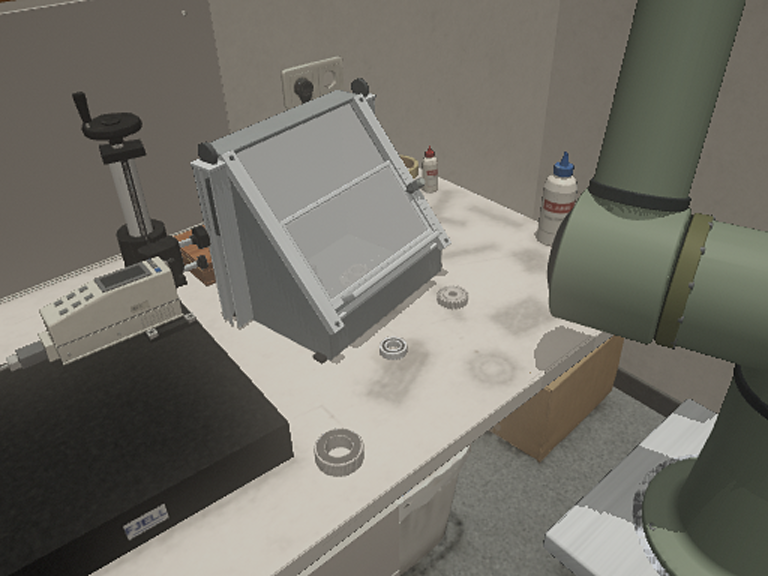

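Run:
```python
from cell import bot
import cv2,numpy as np
a=bot.camera("top");b=bot.camera("scene")
cv2.imwrite("pics/ct.png",cv2.resize(a[120:210,185:345,::-1],None,fx=5,fy=5,interpolation=cv2.INTER_CUBIC))
cv2.imwrite("pics/cs.png",cv2.resize(b[105:225,200:310,::-1],None,fx=5,fy=5,interpolation=cv2.INTER_CUBIC))
```

```text
(no output)
```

View pics/ct.png

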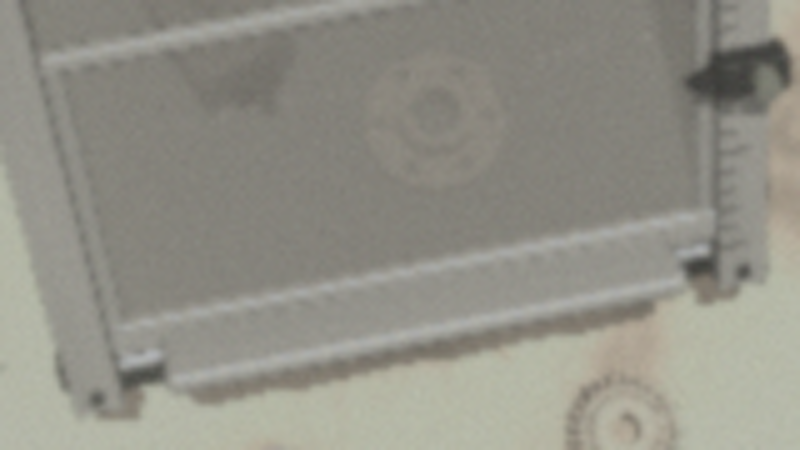

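View pics/cs.png

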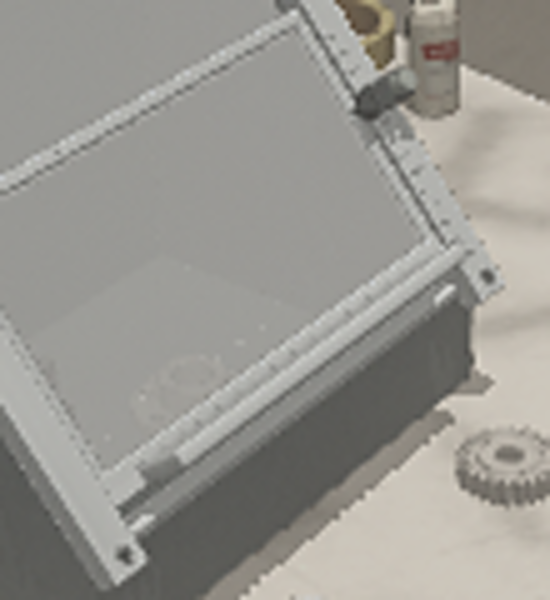

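```bash
cat > h.py <<'E'
from cell import bot
import numpy as np
from scipy.optimize import least_squares
u=np.array([np.cos(np.radians(50)),0,np.sin(np.radians(50))]); n=np.array([-u[2],0,u[0]]); Y=np.array([0,1,0.])
C={c:bot.calibration(c) for c in("top","scene")}
def proj(c,p):
    q=C[c]["mtx"]@(C[c]["extrinsics"]@np.r_[p,1])[:3]; return q[:2]/q[2]
def W(v,p):
    c,s=np.cos(v[2]),np.sin(v[2]); return np.array([v[0]+c*p[0]-s*p[1],v[1]+s*p[0]+c*p[1],p[2]])
E
python3 - <<'E'
from h import *
np.set_printoptions(precision=4,suppress=True)
def model(v):
    L=np.array([v[3],0,.088]); r=[]
    A=lambda c,p,px:r.append(proj(c,W(v,p))-px)
    A("top",L+n*.017+Y*.11,(219.4,198)); A("top",L+n*.017-Y*.11,(323,177.6))
    S=np.array([v[4],0,v[5]])
    A("top",S+Y*.142,(204.4,199.8));A("top",S-Y*.142,(333.6,174.2))
    A("scene",S+Y*.142,(224.6,215.8));A("scene",S-Y*.142,(297.4,160))
    T=L+u*(.005+v[6])-Y*.115
    A("top",T,(322.2,136.4));A("scene",T,(271.6,126.6))
    return np.concatenate(r)
s=least_squares(model,[.6,0,.2,-.01,-.01,.08,.08],loss="soft_l1")
print(s.x,"\n",s.fun.reshape(-1,2) if 0 else model(s.x).reshape(-1,2))
v=s.x;np.save("v.npy",v)
for p in [(v[3],0,.088),(v[3]+u[0]*v[6],0,.088+u[2]*v[6])]: print(W(v,p))
E
```

```text
[ 0.5858  0.0162  0.1963 -0.0198 -0.0256  0.0689  0.0862] 
 [[-0.0258 -0.041 ]
 [-0.3772  0.1602]
 [ 0.5994 -0.2151]
 [ 0.1873  0.2084]
 [ 0.2372 -0.2483]
 [-0.3923  0.1949]
 [ 0.0728  0.5059]
 [-0.9642 -0.1297]]
[0.5664 0.0123 0.088 ]
[0.6207 0.0231 0.154 ]
```

```bash
cat >> h.py <<'E'
from scipy.spatial.transform import Rotation as R
def setup():
    v=np.load("v.npy"); c,s=np.cos(v[2]),np.sin(v[2]); Rz=np.array([[c,-s,0],[s,c,0],[0,0,1]])
    a=np.radians(35); z=np.array([np.cos(a),0,-np.sin(a)]); q=[]
    for sg in(1,-1):
        y=sg*Y; q.append((R.from_matrix(Rz@np.c_[np.cross(y,z),y,z]).as_quat(scalar_first=True)))
    return v,Rz@u,Rz@n,W(v,[v[3],0,.088]),q
E
python3 - <<'E'
from h import *
np.set_printoptions(precision=3,suppress=True)
v,U,N,L,q=setup()
pre=L-U*.036-N*.002; back=pre+N*.09
for k in q:
    for p in(back,pre,pre+U*.125): print(bot.solve_ik(p,k))
print(back,pre)
E
```

```text
None
None
[-0.259  0.329 -1.128 -0.795  0.369 -0.274]
None
None
[-0.259  0.329 -1.128 -0.795  0.369  2.868]
[ 0.478 -0.005  0.117] [0.545 0.008 0.059]
```

Run:
```python
from h import *
np.set_printoptions(precision=3,suppress=True)
v,U,N,L,_=setup()
for off in(-.07,0,.07):
  for yaw in np.radians([-40,-20,0,20,40]):
    o=[]
    for pd in(35,40,45,50,55,60,70):
      a=np.radians(pd); z=np.array([np.cos(a),0,-np.sin(a)])
      M=R.from_euler('z',v[2]+yaw).as_matrix()@np.c_[np.cross(Y,z),Y,z]; k=R.from_matrix(M).as_quat(scalar_first=True)
      yl=np.array([-np.sin(v[2]),np.cos(v[2]),0])*off
      pre=L-U*.036-N*.002+yl
      o.append("".join(str(int(bot.solve_ik(p,k) is not None)) for p in(pre+N*.09,pre-M[:,2]*.09,pre,pre+U*.025,pre+U*.07,pre+U*.125)))
    print(off,np.degrees(yaw),o)
```

```text
-0.07 -40.0 ['001111', '011111', '111111', '111111', '111111', '111111', '111111']
-0.07 -20.0 ['000011', '001111', '001111', '111111', '111111', '111111', '111111']
-0.07 0.0 ['001111', '111111', '111111', '111111', '111111', '111111', '111111']
-0.07 20.0 ['111111', '111111', '111111', '111111', '111111', '111111', '111111']
-0.07 40.0 ['111111', '111111', '111111', '111111', '111111', '111111', '111111']
0 -40.0 ['001111', '011111', '111111', '111111', '111111', '111111', '111111']
0 -20.0 ['000011', '000111', '001111', '111111', '111111', '111111', '111111']
0 0.0 ['000011', '000111', '001111', '111111', '111111', '111111', '111111']
0 20.0 ['111111', '111111', '111111', '111111', '111111', '111111', '111111']
0 40.0 ['111111', '111111', '111111', '111111', '111111', '111111', '111111']
0.07 -40.0 ['111111', '111111', '111111', '111111', '111111', '111111', '111111']
0.07 -20.0 ['000011', '000111', '001111', '111111', '111111', '111111', '111111']
0.07 0.0 ['000011', '000011', '001111', '111111', '111111', '111111', '111111']
0.07 20.0 ['001111', '011111', '111111', '111111', '111111', '111111', '111111']
0.07 40.0 ['111111', '111111', '111111', '111111', '111111', '111111', '111111']
```

```bash
cat >> h.py <<'E'
def tool(pd=35,yd=20):
    v,U,N,L,_=setup(); a,b=np.radians(pd),v[2]+np.radians(yd)
    z=np.array([np.cos(a)*np.cos(b),np.cos(a)*np.sin(b),-np.sin(a)])
    x=-(U-(U@z)*z); x/=np.linalg.norm(x)
    return v,U,N,L,z,R.from_matrix(np.c_[x,np.cross(z,x),z]).as_quat(scalar_first=True)
E
python3 - <<'E'
from h import *
import cv2
np.set_printoptions(precision=3,suppress=True)
v,U,N,L,z,k=tool()
pre=L-U*.036+z*.002; back=pre-z*.08; hi=back+np.array([-.04,0,.1])
J=[bot.solve_ik(p,k) for p in(hi,back,pre,pre+U*.025,pre+U*.13)]
k2=(R.from_quat(k,scalar_first=True)*R.from_euler('z',np.pi)).as_quat(scalar_first=True)
print(np.array(J,dtype=object),bot.solve_ik(hi,k2))
if all(j is not None for j in J):
    bot.set_gripper(0.0)
    bot.move_pose(hi,k); print(bot.read_clock())
    bot.move_linear(back); bot.move_linear(pre,speed=.1)
    print(bot.read_clock(),bot.read_position()-pre,bot.read_ft_force())
    b=bot.camera("scene");a=bot.camera("top")
    f=lambda m,r,c:cv2.resize(m[r:r+150,c:c+200,::-1],(400,300),interpolation=cv2.INTER_CUBIC)
    cv2.imwrite("pics/pre.png",np.hstack([f(a,90,160),f(b,90,150)]))
E
```

```text
[[-0.8419976324801102 0.0004804130821760566 -1.1001750098236487
  0.21527686786572797 0.9363610018622026 -1.0359399831755067]
 [-0.743788948312099 0.3578866592347172 -1.1762701431690938
  -0.3412396364444019 0.9057261669112915 -0.8815739572519092]
 [-0.556981230815432 0.5660005965719339 -1.1630113137055507
  -0.7309532574050599 0.819635789884877 -0.6258684833123396]
 [-0.5263458358059641 0.5084197444057654 -1.1290592752622022
  -0.6662945710451829 0.8026865003611996 -0.5888084204400208]
 [-0.41908645432985914 0.33635589759002205 -0.9556608691381525
  -0.4043658672740711 0.7384176066112569 -0.4690161536568169]] [-0.842  0.    -1.1    0.215  0.936  2.106]
3.7833
5.6 [-0. -0.  0.] [0.155 0.36  0.108]
```

View pics/pre.png

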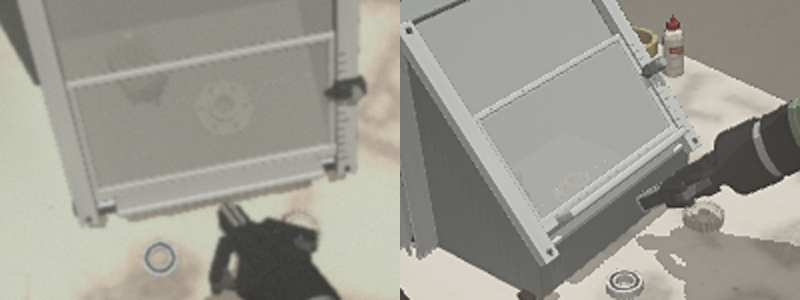

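The picture shows the shut fingertips at about (235,205) left and (645,200) right, just below and in front of the lip middle, and clear of the gear and bearing. Next I push up the slope.

Run:
```python
from h import *
import cv2
np.set_printoptions(precision=4,suppress=True)
v,U,N,L,z,k=tool()
p0=bot.read_position()
hit=bot.move_linear(p0+z*.005+U*.05,speed=.02,until_force=1.5)
p=bot.read_position(); print(hit,(p-L)@U,(p-L)@N,bot.read_ft_force(),bot.read_clock())
if hit:
    q=p+U*(v[6]-.012)
    bot.move_linear(q,speed=.03)
    print((bot.read_position()-L)@U,bot.read_ft_force(),bot.read_clock())
    a=bot.camera("top");b=bot.camera("scene")
    cv2.imwrite("pics/m_top.png",cv2.resize(a[100:220,185:345,::-1],(800,600),interpolation=cv2.INTER_CUBIC))
    cv2.imwrite("pics/m_sc.png",cv2.resize(b[80:200,190:310,::-1],(600,600),interpolation=cv2.INTER_CUBIC))
```

```text
True -0.00939771165176578 -0.004263886805364304 [ 0.8771 -0.8775 -0.3027] 7.1
0.06475058730483017 [-2.0596  2.0223 -4.3672] 9.7417
```

View pics/m_top.png

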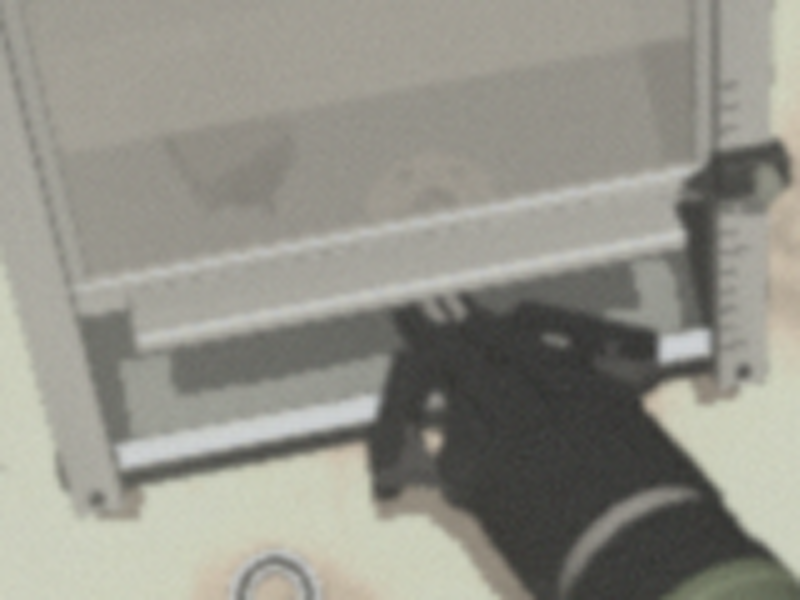

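View pics/m_sc.png

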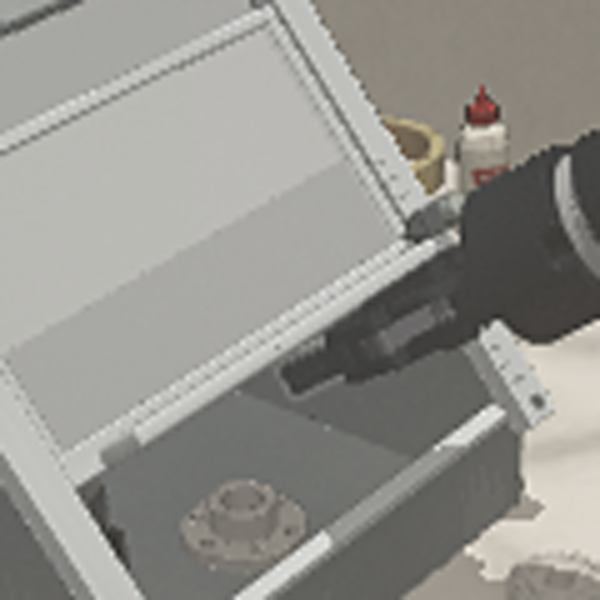

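Run:
```python
from h import *
v,U,N,L,z,k=tool()
for s in(.060,.065,.07,.0742,.08,v[6]):
    P=np.array([v[3],0,.088])+u*s+n*.017
    print(round(s,4),proj("top",W(v,P+Y*.11)).round(1),proj("top",W(v,P-Y*.11)).round(1))
print(v[6])
```

```text
0.06 [214.2 175.7] [322.4 154.9]
0.065 [213.8 173.8] [322.3 152.9]
0.07 [213.3 171.8] [322.3 150.8]
0.0742 [212.9 170.2] [322.3 149.1]
0.08 [212.4 167.8] [322.3 146.8]
0.0862 [211.8 165.3] [322.3 144.2]
0.08618490890640114
```

Run:
```python
from h import *
import cv2
v,U,N,L,z,k=tool()
p=bot.read_position()
bot.move_linear(p+U*.012,speed=.025); bot.wait(.2)
p=bot.read_position(); bot.move_linear(p-U*.015,speed=.05)
p=bot.read_position(); bot.move_linear(p-z*.12,speed=.12)
p=bot.read_position(); bot.move_linear(p+np.array([-.04,-.08,0]),speed=.12)
bot.wait(.3); print(bot.read_ft_force(),bot.read_clock())
a=bot.camera("top");b=bot.camera("scene")
f=lambda m,r,c:cv2.resize(m[r:r+130,c:c+110,::-1],(400,473),interpolation=cv2.INTER_CUBIC)
cv2.imwrite("pics/end.png",np.hstack([f(a,100,245),f(b,80,210)]))
cv2.imwrite("pics/end_t.png",cv2.resize(a[100:220,185:345,::-1],(800,600),interpolation=cv2.INTER_CUBIC))
```

```text
[-0.35701886  0.02179494 -0.24286145] 13.4333
```

View pics/end_t.png

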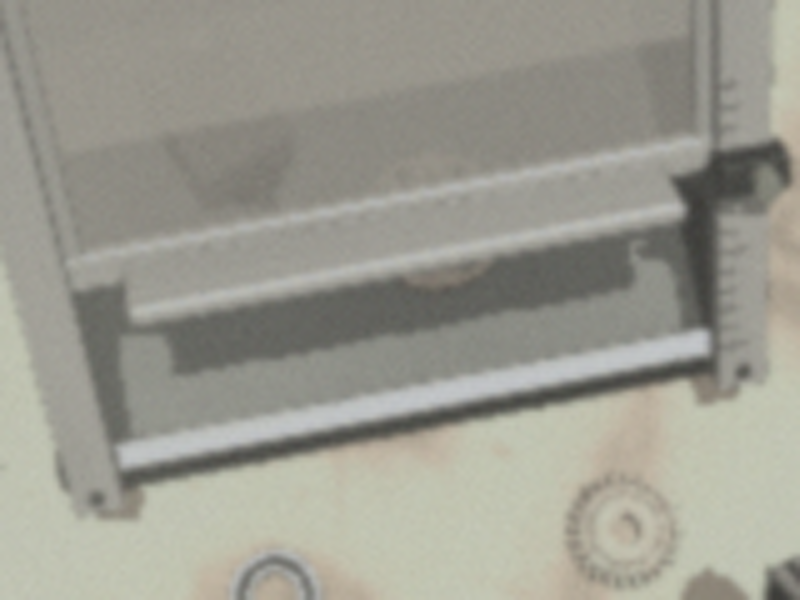

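View pics/end.png

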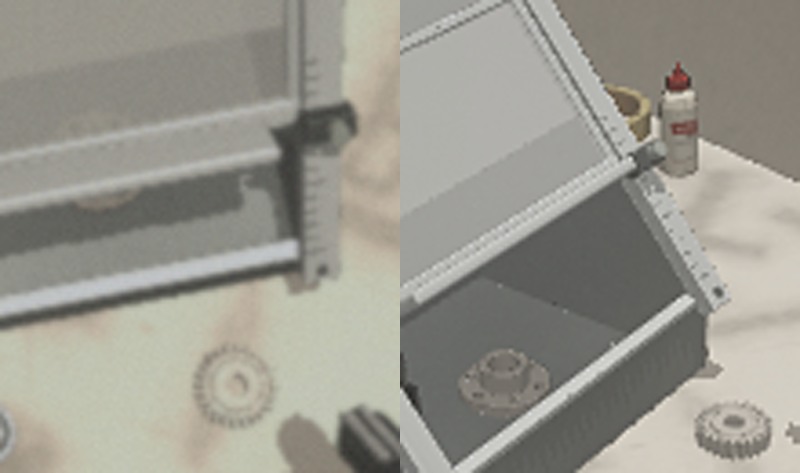

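The left panel (top view) has the lip's right end just below the pointer, which fits a lip standing out level with it. In the right panel (scene view) the lip end at (632,165) meets the clip at (645,157). The lip corner pixels fit sash ≈ 0.088 m against clip ≈ 0.086 m. The bearing and gear haven't moved, and the hand is clear.

```bash
python3 -c "
from cell import bot
print(bot.close_job())"
```

```text
the job is handed in; nothing more can be done
None
```

I pushed the window up with shut fingertips until the lip was level with the pointer to within about 2 mm by the camera fit. I then drew the hand back clear and handed the job in at about 13.5 s; no verdict came back.

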